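# Push a row of kiln props home in a setting rail and shut the keeper

## Robot

A 7-joint arm with a two-finger parallel gripper is mounted at the origin on a cart in front of the work surface, level with it; the furniture and walls round the work are solid. World frame = base frame: x ahead of the robot, y to its left, z up, the work surface at z = 0. Lengths are in m, angles in degrees, forces in N, time in s.
With the tool pointing down it reaches from about 0.4 to 0.875 m from the base axis. Payload 4.4 kg.
Tool frame: the origin (TCP) lies between the finger pads; the fingertips stand 19 mm ahead of it and the grasp point (between the pads) is the TCP; y points along the fingers, x is the direction in which the jaws open and shut, and the axes are right-handed (so a half turn about y gives the same grasp; the last joint's range is limited). The gripper opens to 85 mm and grips with 20 to 120 N. Pads are 22 mm wide; open, the fingers measure 114 mm over their backs; the gripper's body (76 mm by 85 mm) begins 54 mm behind the grasp point. The pads swing forward as they close: fully open they stand 13 mm farther back than shut.
Start: joints at [-79.63, 36.005, 2.206, 86.941, -1.547, 57.084, -1.146], TCP at [0.159, 0.63, 0.25] pointing down, gripper open.
Joint ranges: [-175.42, 175.42], [-21.48, 121.26], [-71.46, 75.88], [10.55, 141.38], [-63.04, 243.04], [13.31, 113.54], [-168.57, 168.57]. Speed limits (degrees/s): [147.25, 147.25, 180, 180, 180, 180, 180].

## Interface

Orientations are given as a 3x3 rotation matrix whose columns are the frame's x, y, z axes.
In Python, from station import state, capture, sign_off gives the robot as it stands.
- The arm moves only by the tool jog_arm, never from a script. Its argument "plan" is a list that holds one entry, the list of rows, each a list of 4 numbers: the shift along the tool's x, y, z in cm, then the turn about the tool's y in rad. A call has exactly 5 rows; each row shifts and turns the commanded pose from where the row before left it, along the tool's axes as they then stand; what a row does not reach is not made up. A row lasts 1/12 s, in which the tool goes at most 41.7 mm and 7.16 degrees, less where a joint would pass 70% of its speed; a pose out of reach is approached as far as the arm can. A call with a gripper value outside its range is refused whole. "hand" is the finger opening in cm, from 0 to 8.54, set as the call begins (left out, the last holds). The fingers move at their own pace and stop on an object; the grip force is fixed at half the most. Time passes only in rows, so rows that do not move let the fingers close, or fill a call up. It gives the time, the measured TCP pose, the force and the opening at its end, in the units of the state.
- state(): the state, without advancing time (a new reading comes with each control period).
- capture(name): name is "side" or "top" or "wrist"; returns a dict with "color" (384x512x3 uint8, red, green, blue), "mtx" (3x3 intrinsics, pixels), "R" (3x3) and "t" (3): a world point X has camera coordinates R X + t. Camera axes: x right, y down, z forward; pixel columns grow to the right and rows downward; lengths in m; the calibration is good to about 2 mm. The wrist camera is an equidistant fisheye: a pixel r from the principal point sees the ray r / f radians off the axis. A picture is of the moment at which its call begins. There is no depth.
- sign_off(): hands the job in, once; it reports no verdict.
The state is a dict: "clock": time; "joint_positions": joint angles; "qvel": joint speeds; "effort": joint torques, N m; "eef_pos": TCP position; "tcp_rot": TCP orientation; "ft_force": force on the tool from outside, world axes, zero at the start; "wrist_torque": the same for the moment, N m; "gripper_width": opening from 0.0 (shut) to 1.0 (fully open).
Only numpy, scipy, OpenCV 4.12 (cv2) and the standard library are available. Lean on these libraries where they do the work, as an engineer would, in place of code of your own. Each camera call takes 0.05 s, during which the arm holds its last target. There are 200 camera calls.

## Task

Four square kiln props stand touching in the setting rail, short of its steel end stop: push the row from its open end, as one train, until it is fully home against the stop. Then push the keeper by its upright tab all the way across the rail, so that its bar shuts the row in. Do it all by pushing: lift nothing, do not let the row come apart, and leave the spare prop and the other things on the table where they are.

Things in the scene. Friction and masses are not known exactly. Their poses are not given: they have to be found in the camera images.
- jig: setting rail fixed to the table: wooden base 76 mm wide, 280 long, 8 thick; two low aluminium fences (43 mm apart inside, tops 16 mm above the table); steel stop across one end (top 34 mm up), other end open. Origin on the table under the middle of the base; its +y runs along the rail to the stop (roughly to the robot's left), z up, -x is the robot's side, where the keeper sits
- stop_face (a point): middle of the stop's face that the row must meet, 25 mm above the table, on the rail's centre line, 125 mm along +y from the jig's origin
- rail_open_end (a point): on the rail floor (8 mm above the table) on the centre line, 3 mm from the open end of the base, 137 mm from the jig's origin along its -y
- prop1_mid (a point): centre of the first prop of the row, nearest to the stop, 40 to 90 mm short of it at the start; a pale square kiln prop: 40 mm along the rail, 40 across, 34 high, bore in the top, 70 to 140 g, loose on the rail floor (8 mm up), its top 42 mm above the table, 26 mm above the fences; 0.3 mm or less from its neighbour; 20 mm from the stop's face when home
- prop2_mid (a point): centre of the second prop of the row; a pale square kiln prop: 40 mm along the rail, 40 across, 34 high, bore in the top, 70 to 140 g, loose on the rail floor (8 mm up), its top 42 mm above the table, 26 mm above the fences; 0.3 mm or less from its neighbour; 60 mm from the stop's face when home
- prop3_mid (a point): centre of the third prop of the row; a pale square kiln prop: 40 mm along the rail, 40 across, 34 high, bore in the top, 70 to 140 g, loose on the rail floor (8 mm up), its top 42 mm above the table, 26 mm above the fences; 0.3 mm or less from its neighbour; 100 mm from the stop's face when home
- prop4_mid (a point): centre of the last prop of the row, nearest the open end: the one to push on; a pale square kiln prop: 40 mm along the rail, 40 across, 34 high, bore in the top, 70 to 140 g, loose on the rail floor (8 mm up), its top 42 mm above the table, 26 mm above the fences; 0.3 mm or less from its neighbour; 140 mm from the stop's face when home
- keeper (a joint): travel of the keeper, a steel bar (16 mm wide, 26 to 38 mm above the table, over the fences) sliding across the rail along the jig's +x: 0 to 0.006 at the start = drawn back, nose 30 to 36 mm short of the centre line; 0.050 = fully across, at its own end stop, 3 mm behind a row that is home. Needs about 2 N, stays where left; blocked if the row is not home
- keeper_tab (a point): middle of the pushed face (looks along the jig's -x, to the robot) of the keeper's upright steel tab, 57 mm above the table; tab 16 mm wide along the rail, 9 mm thick, 38 to 72 mm above the table. Push it along the jig's +x. Behind it, on the robot's side, the keeper's guide block (36 mm along the rail, 26 across, about 11 mm from this face) on a bracket has its top 45 mm above the table
- spare_prop_mid (a point): centre of the spare prop, a fifth, identical kiln prop (40 x 40 x 34 mm) that stands alone on the table beside the rail, on the robot's side, near the stop; it is not part of the row and stays where it is
- chip_peb: small speckled tile chip, 46 x 38 x 12 mm, flat on the table beside the rail, near the spare prop; origin at the centre of its underside; bystander
- masking_tape: roll of masking tape lying flat, 104 mm across, 25 mm high; origin at the centre of its underside; bystander
- glaze_jar: small glaze jar with screw lid, 52 mm across, 66 mm high; origin at the centre of its underside; bystander
- block_speck: speckled trim block, 102 x 42 x 22 mm, to the right on the table; origin at the centre of its underside; bystander

How it is judged (in metres and radians):
On the way, in this order (a step that is already met when the one before it is completed fails the run):
1. the whole row is home against the stop while the keeper is still drawn back (y of prop1_mid in the frame of jig above 0.1015 m and y of prop2_mid in the frame of jig above 0.0615 m and y of prop3_mid in the frame of jig above 0.0215 m and y of prop4_mid in the frame of jig above -0.0185 m and value of joint keeper below 0.015 m), for 0.2 s.
2. the keeper is pushed fully across behind the row (value of joint keeper above 0.046 m), for 0.2 s.
At the end, for the whole second after the job is handed in: Each of the four props stands on the rail floor within 3.5 mm of its home place against the stop (centres 20, 60, 100 and 140 mm from the stop's face), at rest, and the keeper is at least 46 mm across of its 50 mm (y of prop1_mid in the frame of jig above 0.1015 m and y of prop2_mid in the frame of jig above 0.0615 m and y of prop3_mid in the frame of jig above 0.0215 m and y of prop4_mid in the frame of jig above -0.0185 m and value of joint keeper above 0.046 m and z of each of prop1_mid, prop2_mid, prop3_mid, prop4_mid in the frame of jig below 0.03 m and linear speed of each of prop1, prop2, prop3, prop4 below 0.01 m/s); the robot touches nothing.
It fails at once if a prop of the row is lifted more than 7 mm off the rail floor (z of any of prop1_mid, prop2_mid, prop3_mid, prop4_mid in the frame of jig above 0.032 m).
It fails at once if the row comes apart: first and last prop more than 14 mm farther apart than touching (distance between prop1_mid and prop4_mid above 0.134 m).
It fails at once if the spare prop or another bystander is moved more than 15 mm (distance of any of spare_prop_mid, chip_peb, masking_tape, glaze_jar, block_speck from where it was at the start of the episode above 0.015 m).
It also fails if it takes over 38 s, if anything falls off the work surface, if the arm or the gripper's body presses on something with over 40 N, if the wrist force passes 120 N, or if a joint passes its speed limit or range.

## Working session

There is one attempt and no reset: what is moved stays moved. The work goes in short steps, Python scripts to look and compute and a tool call to move; the robot and the scene stay as the last step left them, time stands still between calls to the robot, and variables do not carry over. Pictures are saved under pics/ and viewed, about 8 in all and at most 12, crops included, and the job is handed in when it is done.

Besides the shell and the picture viewer there is one more tool, called after "Request:" as name(argument=value, ...), one argument or row to a line, values as JSON. jog_arm: Moves the arm, as the interface text tells. Its arguments: {"type":"object","properties":{"plan":{"type":"array"},"hand":{"type":"number"}},"required":["plan"]}

```bash
mkdir -p pics; ls; python3 - <<'E'
from station import state,capture
import cv2,numpy as np
s=state();print(s)
for n in("side","top"):
    c=capture(n);cv2.imwrite(f"pics/{n}0.png",c["color"][:,:,::-1]);np.savez(f"pics/{n}0.npz",**c)
    print(n,c["mtx"].tolist(),(-c["R"].T@c["t"]).round(3),c["R"].round(3).tolist())
E
```

```text
pics
{'clock': 0.0, 'joint_positions': array([-79.6306731 ,  36.05868411,   2.20096003,  86.99701537,
        -1.5469441 ,  57.08206986,  -1.14616024]), 'qvel': array([ 0.05623885,  0.08903693,  0.00792275,  0.09374581, -0.02504643,
        0.08619677, -0.0215812 ]), 'effort': array([-5.53980335e-04, -5.63407195e+01,  1.22596655e+00, -1.93456417e+01,
        1.09462984e-02,  1.02675083e-02,  1.06324259e-05]), 'eef_pos': array([0.1585956 , 0.62974788, 0.24938548]), 'tcp_rot': array([[ 2.44263471e-01, -4.52171476e-04, -9.69708798e-01],
       [ 9.69707066e-01, -1.83248582e-03,  2.44263889e-01],
       [-1.88742678e-03, -9.99998219e-01, -9.13547074e-06]]), 'ft_force': array([ 0.08799759, -0.12628853,  0.27352135]), 'wrist_torque': array([-0.00351506,  0.01081664, -0.00145811]), 'gripper_width': 1.000224485852814}
side [[499.321620318892, 0.0, 254.10961002736664], [0.0, 499.321620318892, 191.2754571820919], [0.0, 0.0, 1.0]] [ 0.155 -1.334  0.888] [[0.971, -0.237, -0.018], [-0.123, -0.436, -0.891], [0.204, 0.868, -0.453]]
top [[487.92333716762266, 0.0, 259.9790739693888], [0.0, 487.92333716762266, 194.83882916181255], [0.0, 0.0, 1.0]] [0.384 0.204 1.49 ] [[0.001, -1.0, 0.008], [-0.996, -0.002, -0.089], [0.089, -0.008, -0.996]]
```

View both.

View pics/top0.png

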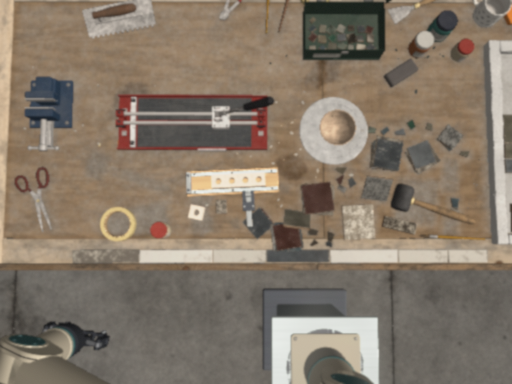

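View pics/side0.png

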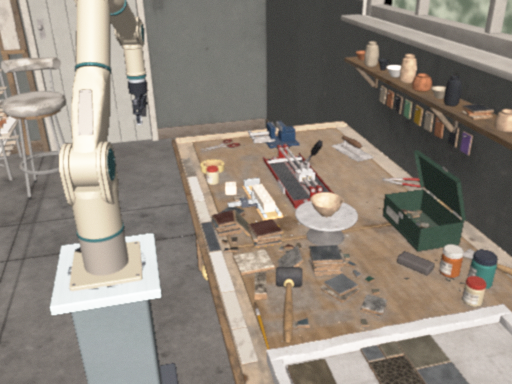

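The top view shows the rail at px (187–279, 168–195), the spare prop at (197,212) and the keeper at (249,205). The stop is on the left. I'll enlarge this area.

```bash
python3 - <<'E'
import cv2
a=cv2.imread("pics/top0.png")[160:240,180:290];a=cv2.resize(a,None,fx=7,fy=7,interpolation=cv2.INTER_CUBIC);cv2.imwrite("pics/c1.png",a)
E
```

```text
(no output)
```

View pics/c1.png

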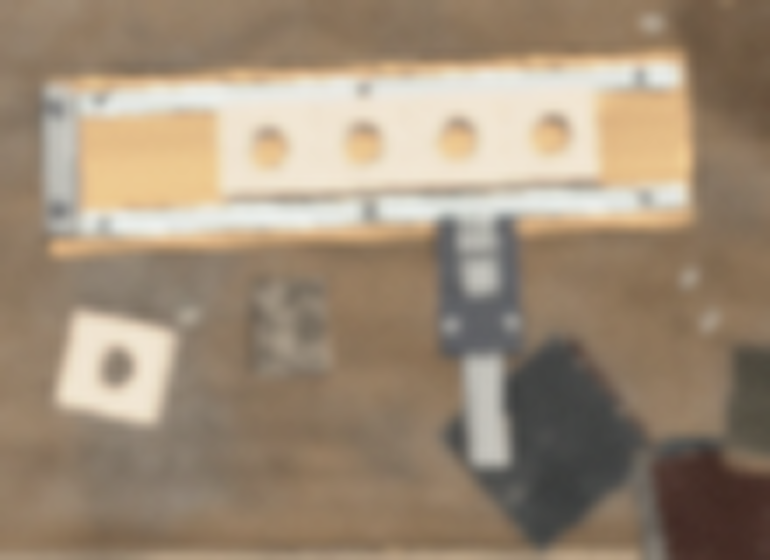

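```bash
cat > h.py <<'E'
import numpy as np
def ray(c,uv,z):
    d=c["R"].T@np.linalg.solve(c["mtx"],[uv[0],uv[1],1]);o=-c["R"].T@c["t"]
    return o+d*(z-o[2])/d[2]
E
python3 - <<'E'
from h import *
c=np.load("pics/top0.npz")
f=lambda x,y,z:ray(c,((x+.5)/7-.5+180,(y+.5)/7-.5+160),z)
H=[f(*p,.042) for p in[(269,147),(363,143),(457,138),(551,132)]]
print("holes",np.round(H,4),np.linalg.norm(np.diff(H,axis=0),axis=1))
d=H[0]-H[3];d/=np.linalg.norm(d);n=np.array([d[1],-d[0],0]);print("jig y",d,"jig x",n)
for k,p in dict(stopface=(78,160,.034),baseend=(690,140,.008),row4end=(600,138,.042),row1end=(218,150,.042),tabtop1=(480,295,.072),tabtop0=(477,265,.072),fenceU=(363,78,.016),fenceL=(363,222,.016),guidebot=(480,352,.045)).items():
    q=f(*p);r=q-H[3];print(k,q.round(4),"along",round(r@d,4),"across",round(r@n,4))
E
```

```text
holes [[0.5553 0.3178 0.042 ]
 [0.5571 0.2777 0.042 ]
 [0.5593 0.2376 0.042 ]
 [0.5619 0.1975 0.042 ]] [0.04010088 0.04014701 0.04020092]
jig y [-0.05538181  0.99846525  0.        ] jig x [0.99846525 0.05538181 0.        ]
stopface [0.5505 0.4002 0.034 ] along 0.203 across -0.0002
baseend [0.5627 0.1366 0.008 ] along -0.0608 across -0.0026
row4end [0.5594 0.1766 0.042 ] along -0.0207 across -0.0037
row1end [0.5539 0.3395 0.042 ] along 0.1422 across -0.0001
tabtop1 [0.4899 0.2271 0.072 ] along 0.0335 across -0.0703
tabtop0 [0.5024 0.2284 0.072 ] along 0.0341 across -0.0577
fenceU [0.5886 0.2792 0.016 ] along 0.0801 across 0.0312
fenceL [0.5257 0.2788 0.016 ] along 0.0832 across -0.0317
guidebot [0.4677 0.2275 0.045 ] along 0.0351 across -0.0924
```

Prop pitch comes out at 40.1 mm, the row gap to the stop is about 61 mm and the base end fits the given length, so the estimate is consistent. Next I'll align the tool with the rail, close the hand and travel.

Request:
jog_arm(
  plan=[
    [[0,0,0,-0.1],[0,0,0,-0.1],[0,0,0,-0.1],[-2.5,0,-1.9,0],[-2.5,0,-1.9,0]],
  ],
  hand=0,
)

```text
clock: 0.52
eef_pos: [0.1977, 0.5827, 0.2495]
tcp_rot: [[-0.058, -0.002, -0.998], [0.998, -0.0, -0.058], [-0.0, -1.0, 0.002]]
ft_force: [1.1, -1.5, 0.1]
gripper_width: 0.3
```

Request:
jog_arm(
  plan=[
    [[-2.5,0,-1.9,0],[-2.5,0,-1.9,0],[-2.5,0,-1.9,0],[-2.5,0,-1.9,0],[-2.5,0,-1.9,0]],
  ],
)

```text
clock: 0.93
eef_pos: [0.3015, 0.4611, 0.25]
tcp_rot: [[-0.053, -0.0, -0.999], [0.999, -0.001, -0.053], [-0.001, -1.0, 0.0]]
ft_force: [0.2, 0.5, 0.6]
gripper_width: -0.001
```

Request:
jog_arm(
  plan=[
    [[-2.5,0,-1.9,0],[-2.5,0,-1.9,0],[-2.5,0,-1.9,0],[-2.5,0,-1.9,0],[-2.5,0,-1.9,0]],
  ],
)

```text
clock: 1.35
eef_pos: [0.403, 0.3414, 0.2501]
tcp_rot: [[-0.053, -0.001, -0.999], [0.999, -0.0, -0.053], [-0.0, -1.0, 0.001]]
ft_force: [0.2, 0.7, 0.2]
gripper_width: -0.0
```

Request:
jog_arm(
  plan=[
    [[-2.5,0,-1.9,0],[-2.5,0,-1.9,0],[-2.5,0,-1.9,0],[-2.5,0,-1.9,0],[-2.5,0,-1.9,0]],
  ],
)

```text
clock: 1.77
eef_pos: [0.5045, 0.2216, 0.25]
tcp_rot: [[-0.053, -0.001, -0.999], [0.999, -0.0, -0.053], [-0.0, -1.0, 0.001]]
ft_force: [0.8, 0.7, 0.3]
gripper_width: -0.003
```

Request:
jog_arm(
  plan=[
    [[-2.5,0,-1.9,0],[-2.5,0,-1.9,0],[-2.5,0,-1.6,0],[0,0,0,0],[0,0,0,0]],
  ],
)

```text
clock: 2.18
eef_pos: [0.5625, 0.1487, 0.2497]
tcp_rot: [[-0.049, -0.001, -0.999], [0.999, -0.001, -0.049], [-0.001, -1.0, 0.001]]
ft_force: [-1.5, 0.5, 0.1]
gripper_width: -0.004
```

```bash
python3 - <<'E'
from station import state,capture
import cv2,numpy as np
s=state();print(s["eef_pos"],s["clock"])
for n in("wrist","top"):
    c=capture(n);cv2.imwrite(f"pics/{n}1.png",c["color"][:,:,::-1]);np.savez(f"pics/{n}1.npz",**c)
c=np.load("pics/wrist1.npz")
print(c["mtx"].round(1).tolist(),-c["R"].T@c["t"],c["R"].round(3).tolist())
a=cv2.imread("pics/wrist1.png");cv2.imwrite("pics/w1b.png",cv2.resize(a,None,fx=1.5,fy=1.5))
E
```

```text
[0.56247691 0.14869485 0.24971926] 2.1833
[[297.3, 0.0, 257.4], [0.0, 297.3, 192.7], [0.0, 0.0, 1.0]] [0.49319404 0.14482568 0.37301311] [[-0.049, 0.999, -0.001], [0.96, 0.047, 0.275], [0.274, 0.012, -0.962]]
```

View pics/w1b.png

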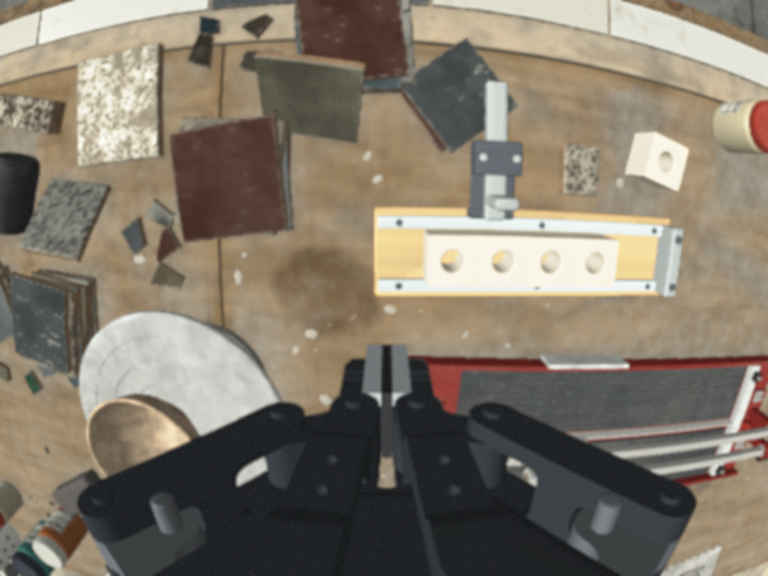

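The wrist view shows the rail with its open end at (376,252), bores at (452–594, 261) and the stop face at (657,260). The guide block is at (497,159), with the tab just railward of it at about (504,205). I'll check these against the top view.

```bash
cat >> h.py <<'E'
def fray(c,uv,z):
    K=c["mtx"];v=(np.array(uv)-K[:2,2])/K[0,0];th=np.hypot(*v)
    d=c["R"].T@np.r_[v/th*np.sin(th),np.cos(th)];o=-c["R"].T@c["t"]
    return o+d*(z-o[2])/d[2]
O=np.array([.5574,.2754,0]);D=np.array([-.0554,.9985,0]);N=np.array([.9985,.0554,0])
def jig(p): return np.round([(p-O)@N,(p-O)@D],4)
E
python3 - <<'E'
from h import *
import cv2
c=np.load("pics/wrist1.npz")
for k,x,y,z in [("h4",452,261,.042),("h3",502,261,.042),("h2",550,261,.042),("h1",594,262,.042),("stopface top",661,230,.034),("stopface top",657,292,.034),("openend",376,252,.008),("row4 low end",425,268,.042),("tab back",505,199,.072),("tab front",505,209,.072),("guide robot edge",497,143,.045),("guide rail edge",497,175,.045)]:
    q=fray(c,((x+.5)/1.5-.5,(y+.5)/1.5-.5),z);print(k,q.round(4),jig(q))
a=cv2.imread("pics/wrist1.png")[85:205,245:400];b=cv2.imread("pics/top1.png")
cv2.imwrite("pics/c2.png",cv2.resize(a,None,fx=5,fy=5,interpolation=cv2.INTER_CUBIC))
E
```

```text
h4 [0.5627 0.1981 0.042 ] [ 0.001  -0.0775]
h3 [0.5604 0.2376 0.042 ] [ 0.0009 -0.0379]
h2 [0.5579 0.2777 0.042 ] [0.0006 0.0023]
h1 [0.5561 0.3176 0.042 ] [0.001  0.0422]
stopface top [0.5241 0.3867 0.034 ] [-0.027  0.113]
stopface top [0.5804 0.3941 0.034 ] [0.0295 0.1172]
openend [0.5655 0.1393 0.008 ] [ 0.0005 -0.1363]
row4 low end [0.5693 0.1777 0.042 ] [ 0.0065 -0.0982]
tab back [0.5106 0.227  0.072 ] [-0.0495 -0.0457]
tab front [0.5175 0.2276 0.072 ] [-0.0425 -0.0455]
guide robot edge [0.4707 0.2251 0.045 ] [-0.0894 -0.0455]
guide rail edge [0.4946 0.2267 0.045 ] [-0.0654 -0.0451]
```

View pics/c2.png

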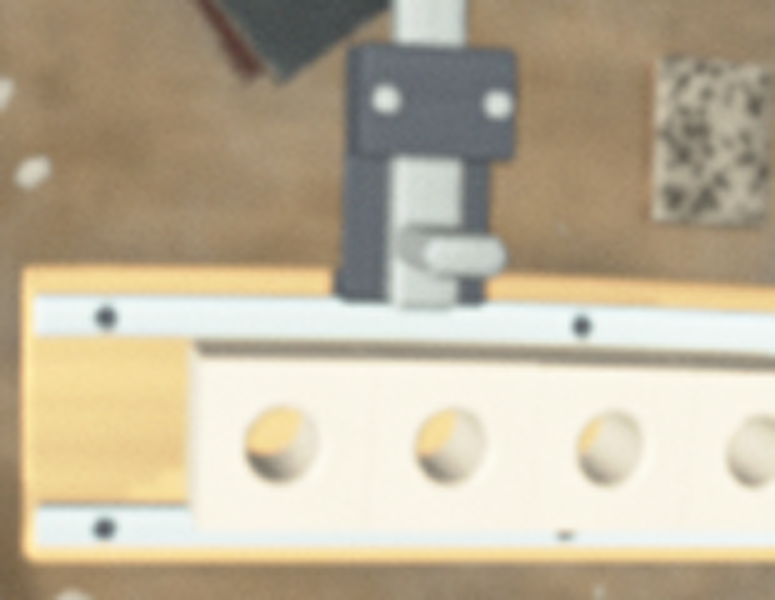

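Request:
jog_arm(
  plan=[
    [[0,3.5,-0.2,0],[0,3.5,0,0],[0,3.5,0,0],[0,3.5,0,0],[0,3.5,0,0]],
  ],
)

```text
clock: 2.7
eef_pos: [0.5628, 0.1533, 0.0741]
tcp_rot: [[-0.056, 0.0, -0.998], [0.998, 0.001, -0.056], [0.001, -1.0, -0.0]]
ft_force: [0.5, 0.4, -0.1]
gripper_width: -0.001
```

Request:
jog_arm(
  plan=[
    [[0,1.8,0,0],[0,1.3,0,0],[0,0.4,0,0],[0,0,0,0],[0,0,0,0]],
  ],
)

```text
clock: 3.12
eef_pos: [0.5645, 0.152, 0.0414]
tcp_rot: [[-0.054, 0.002, -0.999], [0.999, 0.001, -0.054], [0.001, -1.0, -0.002]]
ft_force: [0.2, -0.2, 0.3]
gripper_width: 0.0
```

```bash
python3 - <<'E'
from station import state,capture
from h import *
import cv2
s=state();print(s["eef_pos"],jig(s["eef_pos"]),s["clock"],s["ft_force"],s["tcp_rot"].round(3).tolist())
c=capture("wrist");np.savez("pics/wrist2.npz",**c);a=c["color"][100:384,80:440,::-1]
cv2.imwrite("pics/w2.png",cv2.resize(a,None,fx=2,fy=2,interpolation=cv2.INTER_CUBIC))
E
```

```text
[0.56447754 0.15199939 0.04138944] [ 0.0002 -0.1236] 3.1167 [ 0.23292762 -0.17144012  0.28051708] [[-0.054, 0.002, -0.999], [0.999, 0.001, -0.054], [0.001, -1.0, -0.002]]
```

View pics/w2.png

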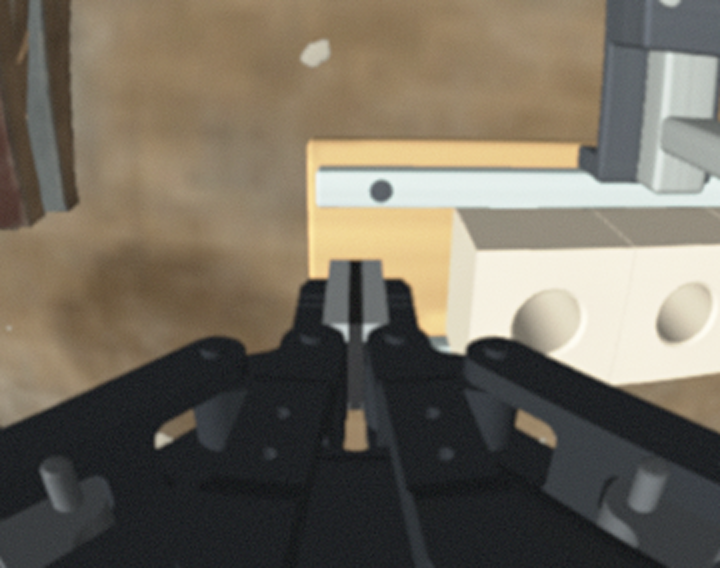

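The tool is centred in the rail, with closed tips about 22 mm up and roughly 11 mm from prop 4's end face at about (460,285). I'll push along tool +x, slowly.

Request:
jog_arm(
  plan=[
    [[0.4,0,0,0],[0.4,0,0,0],[0.3,0,0,0],[0.3,0,0,0],[0.3,0,0,0]],
  ],
)

```text
clock: 3.58
eef_pos: [0.5631, 0.168, 0.0407]
tcp_rot: [[-0.053, 0.0, -0.999], [0.999, -0.001, -0.053], [-0.001, -1.0, -0.0]]
ft_force: [-0.3, -3.4, 1.8]
gripper_width: 0.001
```

Request:
jog_arm(
  plan=[
    [[0.4,0,0,0],[0.4,0,0,0],[0.4,0,0,0],[0.4,0,0,0],[0.4,0,0,0]],
  ],
)

```text
clock: 4.0
eef_pos: [0.5618, 0.1883, 0.0403]
tcp_rot: [[-0.053, -0.0, -0.999], [0.999, -0.0, -0.053], [-0.0, -1.0, 0.0]]
ft_force: [0.9, -2.6, 2.2]
gripper_width: 0.002
```

```bash
python3 - <<'E'
from station import state,capture
from h import *
import cv2
s=state();print(s["eef_pos"],jig(s["eef_pos"]),s["clock"],s["ft_force"])
c=capture("wrist");a=c["color"][100:384,80:440,::-1];d=capture("top")["color"][160:240,180:290,::-1]
cv2.imwrite("pics/w3.png",np.hstack([a,cv2.resize(d,(390,284),interpolation=cv2.INTER_CUBIC)]))
E
```

```text
[0.56184032 0.18833979 0.04027822] [-0.0004 -0.0872] 4.0 [ 0.86367711 -2.61305124  2.23089843]
```

View pics/w3.png

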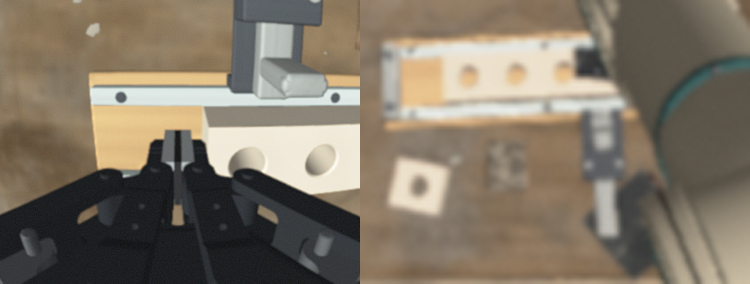

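The row moves as one, at about 3 N. About 40 mm remain.

Request:
jog_arm(
  plan=[
    [[0.45,0,0,0],[0.45,0,0,0],[0.45,0,0,0],[0.45,0,0,0],[0.45,0,0,0]],
  ],
)

```text
clock: 4.52
eef_pos: [0.5604, 0.2112, 0.0402]
tcp_rot: [[-0.053, -0.0, -0.999], [0.999, 0.0, -0.053], [0.0, -1.0, 0.0]]
ft_force: [-0.1, -2.5, 0.3]
gripper_width: 0.001
```

Request:
jog_arm(
  plan=[
    [[0.3,0,0,0],[0.2,0,0,0],[0.2,0,0,0],[0.2,0,0,0],[0.2,0,0,0]],
  ],
)

```text
clock: 4.93
eef_pos: [0.56, 0.2216, 0.0402]
tcp_rot: [[-0.053, -0.0, -0.999], [0.999, -0.0, -0.053], [-0.0, -1.0, 0.0]]
ft_force: [-0.2, -1.1, -0.8]
gripper_width: -0.001
```

Request:
jog_arm(
  plan=[
    [[0.1,0,0,0],[0.1,0,0,0],[0.1,0,0,0],[0.1,0,0,0],[0.1,0,0,0]],
  ],
)

```text
clock: 5.35
eef_pos: [0.5598, 0.2265, 0.0403]
tcp_rot: [[-0.053, -0.0, -0.999], [0.999, -0.0, -0.053], [-0.0, -1.0, 0.0]]
ft_force: [0.6, -2.2, -0.3]
gripper_width: 0.001
```

Request:
jog_arm(
  plan=[
    [[0.1,0,0,0],[0.1,0,0,0],[0.05,0,0,0],[0.05,0,0,0],[0.05,0,0,0]],
  ],
)

```text
clock: 5.77
eef_pos: [0.5596, 0.2297, 0.0403]
tcp_rot: [[-0.053, -0.0, -0.999], [0.999, -0.001, -0.053], [-0.0, -1.0, 0.0]]
ft_force: [-0.2, -2.2, -0.8]
gripper_width: 0.003
```

Request:
jog_arm(
  plan=[
    [[0.05,0,0,0],[0.05,0,0,0],[0.05,0,0,0],[0.05,0,0,0],[0.05,0,0,0]],
  ],
)

```text
clock: 6.18
eef_pos: [0.5595, 0.2299, 0.0402]
tcp_rot: [[-0.052, -0.001, -0.999], [0.999, -0.003, -0.052], [-0.003, -1.0, 0.001]]
ft_force: [0.7, -7.3, 1.2]
gripper_width: -0.001
```

Motion stalls at y = 0.230 as the force rises to 7 N, so it looks home. I'll press slightly more, then check.

Request:
jog_arm(
  plan=[
    [[0.1,0,0,0],[0.1,0,0,0],[0,0,0,0],[0,0,0,0],[0,0,0,0]],
  ],
)

```text
clock: 6.6
eef_pos: [0.5595, 0.23, 0.0402]
tcp_rot: [[-0.05, -0.001, -0.999], [0.999, -0.006, -0.05], [-0.005, -1.0, 0.002]]
ft_force: [0.2, -10.2, 2.9]
gripper_width: 0.0
```

```bash
python3 - <<'E'
from station import state,capture
from h import *
import cv2
s=state();print(s["eef_pos"],jig(s["eef_pos"]),s["clock"],s["ft_force"])
c=capture("wrist");np.savez("pics/wrist4.npz",**c);a=c["color"][60:340,180:512,::-1]
cv2.imwrite("pics/w4.png",cv2.resize(a,None,fx=2,fy=2,interpolation=cv2.INTER_CUBIC))
E
```

```text
[0.55950752 0.22997251 0.04023346] [-0.0004 -0.0455] 6.6 [  0.19983677 -10.16512457   2.93196483]
```

View pics/w4.png

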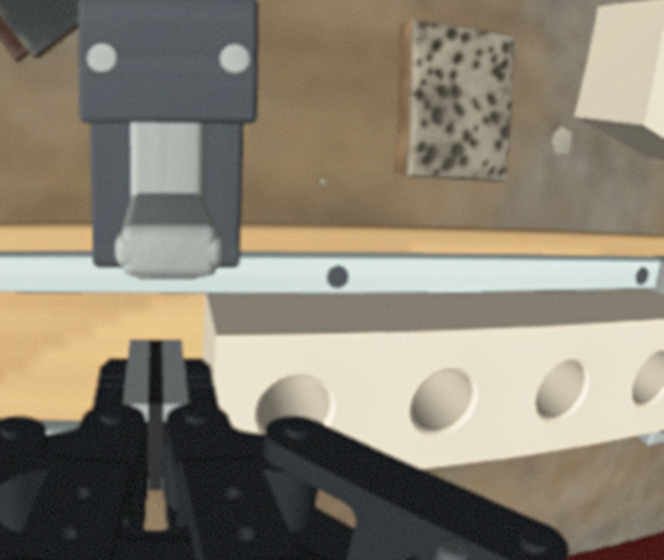

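The row is against the stop: its end face, at x≈208, is clear of the bar, whose right edge is at about 205. I'll locate the tab from this image (top back edge at row ≈226, face bottom at row ≈193) and check the bores.

Request:
jog_arm(
  plan=[
    [[-0.4,0,0,0],[-0.6,0,0,0],[-0.6,0,0,0],[0,-2,0,0],[0,-3,0,0]],
  ],
)

```text
clock: 7.07
eef_pos: [0.5581, 0.2178, 0.0883]
tcp_rot: [[-0.053, -0.006, -0.999], [0.999, -0.001, -0.053], [-0.001, -1.0, 0.006]]
ft_force: [0.2, 0.6, 0.0]
gripper_width: -0.002
```

```bash
python3 - <<'E'
from h import *
c=np.load("pics/wrist4.npz")
for k,x,y,z in [("tab face top",169,226,.072),("tab face low",166,193,.038),("tab front top",169,277,.072),("tab L",118,250,.072),("tab R",220,250,.072),("guide edge",168,122,.045),("h4",296,412,.042),("h3",442,400,.042),("h2",561,388,.042),("rowend",212,335,.042)]:
    q=fray(c,((x+.5)/2-.5+180,(y+.5)/2-.5+60),z);print(k,q.round(4),jig(q))
from station import state
s=state();print(s["clock"],s["eef_pos"],s["ft_force"])
E
```

```text
tab face top [0.5098 0.2292 0.072 ] [-0.0501 -0.0435]
tab face low [0.5098 0.2291 0.038 ] [-0.0501 -0.0436]
tab front top [0.5181 0.2296 0.072 ] [-0.0417 -0.0435]
tab L [0.5141 0.2213 0.072 ] [-0.0463 -0.0516]
tab R [0.5132 0.2375 0.072 ] [-0.0462 -0.0354]
guide edge [0.4944 0.2286 0.045 ] [-0.0655 -0.0432]
h4 [0.5593 0.2629 0.042 ] [ 0.0012 -0.0126]
h3 [0.5563 0.3016 0.042 ] [0.0004 0.0263]
h2 [0.5541 0.3412 0.042 ] [0.0003 0.0659]
rowend [0.5402 0.241  0.042 ] [-0.0191 -0.0334]
7.0667 [0.55812185 0.2178489  0.08826859] [0.230637   0.62158939 0.02020197]
```

The tab centre is at about (0.510, 0.229), 31 mm behind bore 4, which is exactly the home geometry. I'll go over and behind the tab, keeping the tips above the guide block.

Request:
jog_arm(
  plan=[
    [[0,-3,0,0],[0,-3.2,0,0],[0.5,0,2.3,0],[0.5,0,2.3,0],[0.5,0,2.3,0]],
  ],
)

```text
clock: 7.48
eef_pos: [0.4901, 0.2307, 0.1532]
tcp_rot: [[-0.053, 0.002, -0.999], [0.999, 0.002, -0.053], [0.002, -1.0, -0.002]]
ft_force: [-0.6, 1.2, -0.8]
gripper_width: -0.003
```

Request:
jog_arm(
  plan=[
    [[0,0,0,0],[0,0,0,0],[0,0,0,0],[0,0,0,0],[0,0,0,0]],
  ],
)

```text
clock: 7.9
eef_pos: [0.4916, 0.2297, 0.1522]
tcp_rot: [[-0.052, 0.001, -0.999], [0.999, 0.0, -0.052], [0.0, -1.0, -0.001]]
ft_force: [0.4, -0.2, 0.2]
gripper_width: 0.004
```

```bash
python3 - <<'E'
from station import state
from h import *
s=state();p=s["eef_pos"];print(s["clock"],p,jig(p)-jig(np.array([.488,.229,0])),s["ft_force"])
E
```

```text
7.9 [0.49163688 0.22969491 0.15223853] [0.0037 0.0005] [ 0.43240461 -0.15588295  0.20240336]
```

Request:
jog_arm(
  plan=[
    [[0,0,0.4,0],[0,2.5,0,0],[0,2.5,0,0],[0,2,0,0],[0,0.8,0,0]],
  ],
)

```text
clock: 8.32
eef_pos: [0.4851, 0.2288, 0.0718]
tcp_rot: [[-0.053, -0.004, -0.999], [0.999, -0.002, -0.053], [-0.002, -1.0, 0.004]]
ft_force: [-0.2, -0.5, -0.4]
gripper_width: -0.002
```

Request:
jog_arm(
  plan=[
    [[0,0,0,0],[0,0,0,0],[0,0,0,0],[0,0,-0.2,0],[0,0,-0.2,0]],
  ],
)

```text
clock: 8.73
eef_pos: [0.4913, 0.2303, 0.0754]
tcp_rot: [[-0.053, 0.002, -0.999], [0.999, 0.001, -0.053], [0.001, -1.0, -0.002]]
ft_force: [-0.4, -0.0, -0.2]
gripper_width: -0.001
```

```bash
python3 - <<'E'
from station import state,capture
from h import *
import cv2
s=state();print(s["eef_pos"],jig(s["eef_pos"]),s["clock"],s["ft_force"])
c=capture("wrist");np.savez("pics/wrist5.npz",**c);a=c["color"][60:384,100:440,::-1]
cv2.imwrite("pics/w5.png",cv2.resize(a,None,fx=1.8,fy=1.8,interpolation=cv2.INTER_CUBIC))
E
```

```text
[0.49133038 0.23027778 0.07539858] [-0.0685 -0.0414] 8.7333 [-0.37307338 -0.03709059 -0.21705221]
```

View pics/w5.png

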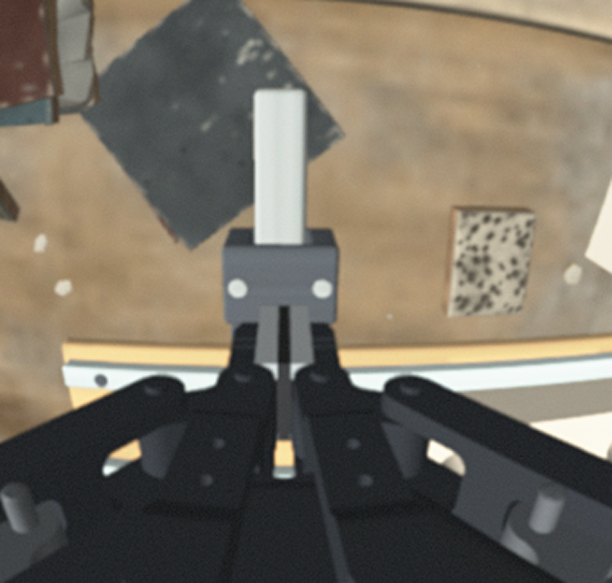

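The fingers hang above the guide block, centred on the keeper, with the tab hidden ahead of them. I'll lower a little and push along −z.

Request:
jog_arm(
  plan=[
    [[-0.1,0.3,-0.3,0],[0,0,-0.3,0],[0,0,-0.3,0],[0,0,-0.3,0],[0,0,-0.3,0]],
  ],
)

```text
clock: 9.2
eef_pos: [0.5053, 0.2294, 0.0712]
tcp_rot: [[-0.053, -0.001, -0.999], [0.999, -0.001, -0.053], [-0.001, -1.0, 0.001]]
ft_force: [-1.2, -1.1, 1.0]
gripper_width: 0.003
```

Request:
jog_arm(
  plan=[
    [[0,0,-0.4,0],[0,0,-0.4,0],[0,0,-0.4,0],[0,0,-0.4,0],[0,0,-0.4,0]],
  ],
)

```text
clock: 9.62
eef_pos: [0.5258, 0.2305, 0.0712]
tcp_rot: [[-0.053, -0.0, -0.999], [0.999, -0.0, -0.053], [-0.0, -1.0, 0.0]]
ft_force: [-1.8, -1.7, -0.1]
gripper_width: 0.004
```

Contact, with about 2 N. Continuing.

Request:
jog_arm(
  plan=[
    [[0,0,-0.4,0],[0,0,-0.4,0],[0,0,-0.3,0],[0,0,-0.2,0],[0,0,-0.2,0]],
  ],
)

```text
clock: 10.03
eef_pos: [0.5408, 0.2316, 0.0713]
tcp_rot: [[-0.053, -0.0, -0.999], [0.999, 0.0, -0.053], [0.0, -1.0, -0.0]]
ft_force: [-2.1, -0.6, 0.1]
gripper_width: -0.0
```

Request:
jog_arm(
  plan=[
    [[0,0,-0.2,0],[0,0,-0.2,0],[0,0,-0.1,0],[0,0,-0.1,0],[0,0,-0.1,0]],
  ],
)

```text
clock: 10.45
eef_pos: [0.5442, 0.2318, 0.0711]
tcp_rot: [[-0.054, -0.007, -0.999], [0.999, -0.001, -0.054], [-0.001, -1.0, 0.007]]
ft_force: [-10.4, -1.2, 6.4]
gripper_width: 0.003
```

Request:
jog_arm(
  plan=[
    [[0,0,-0.1,0],[0,0,-0.1,0],[0,0,-0.05,0],[0,0,-0.05,0],[0,0,0,0]],
  ],
)

```text
clock: 10.87
eef_pos: [0.5443, 0.2318, 0.0709]
tcp_rot: [[-0.055, -0.012, -0.998], [0.999, -0.003, -0.055], [-0.002, -1.0, 0.012]]
ft_force: [-13.7, -1.9, 10.8]
gripper_width: -0.0
```

It stalls hard at x=0.544 with 14 N, after about 45 mm of push plus a start offset of about 4 mm. I'll back off, lift and check.

Request:
jog_arm(
  plan=[
    [[0,0,0.5,0],[0,0,0.7,0],[0,0,0.7,0],[0,-3,0,0],[0,-3,0,0]],
  ],
)

```text
clock: 11.28
eef_pos: [0.5301, 0.2309, 0.1305]
tcp_rot: [[-0.054, -0.003, -0.999], [0.999, -0.001, -0.054], [-0.001, -1.0, 0.003]]
ft_force: [1.5, 0.1, 0.3]
gripper_width: 0.001
```

Request:
jog_arm(
  plan=[
    [[0,-3,0,0],[0,-2,2,0],[0,0,2,0],[0,0,0,0],[0,0,0,0]],
  ],
)

```text
clock: 11.7
eef_pos: [0.4913, 0.2294, 0.182]
tcp_rot: [[-0.054, 0.002, -0.999], [0.999, 0.001, -0.054], [0.001, -1.0, -0.002]]
ft_force: [1.0, 0.6, -0.3]
gripper_width: -0.001
```

```bash
python3 - <<'E'
from station import state,capture
from h import *
import cv2
s=state();print(s["eef_pos"],s["clock"],s["ft_force"])
c=capture("wrist");np.savez("pics/wrist6.npz",**c);a=c["color"][100:384,170:490,::-1]
cv2.imwrite("pics/w6.png",cv2.resize(a,None,fx=2,fy=2,interpolation=cv2.INTER_CUBIC))
E
```

```text
[0.4913164  0.22941954 0.18196554] 11.7 [ 1.04394382  0.59701518 -0.32535996]
```

View pics/w6.png

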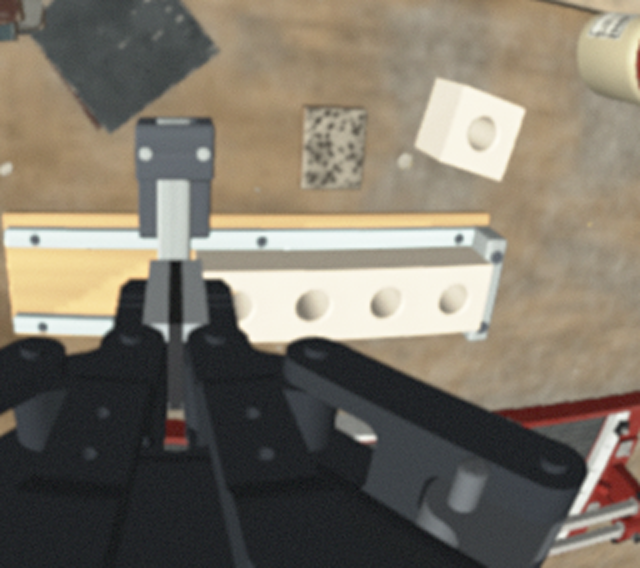

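The row sits against the stop and the keeper's tail is nearly drawn into its guide, but the fingers hide the tab. I'll move aside for one final check.

Request:
jog_arm(
  plan=[
    [[-2,0,0,0],[-2,0,0,0],[-2,0,0,0],[-2,0,0,0],[0,0,0,0]],
  ],
)

```text
clock: 12.17
eef_pos: [0.4971, 0.1438, 0.1807]
tcp_rot: [[-0.047, -0.0, -0.999], [0.999, -0.003, -0.047], [-0.003, -1.0, 0.0]]
ft_force: [-0.0, 0.6, 0.8]
gripper_width: -0.0
```

```bash
python3 - <<'E'
from station import state,capture
from h import *
import cv2
s=state();print(s["eef_pos"],s["clock"],s["ft_force"])
c=capture("wrist");np.savez("pics/wrist7.npz",**c);a=c["color"][110:310,230:500,::-1]
cv2.imwrite("pics/w7.png",cv2.resize(a,None,fx=2.5,fy=2.5,interpolation=cv2.INTER_CUBIC))
E
```

```text
[0.49711037 0.14380815 0.18067728] 12.1667 [-0.04209633  0.55485472  0.81462712]
```

View pics/w7.png

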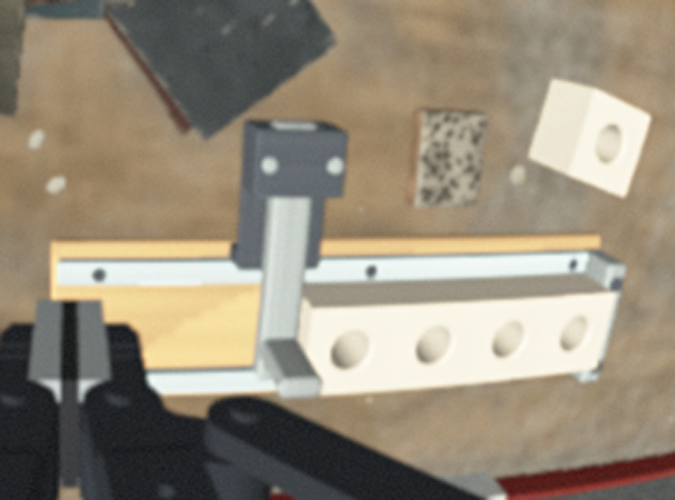

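```bash
python3 - <<'E'
from h import *
c=np.load("pics/wrist7.npz")
for k,x,y,z in [("tab face top",299,378,.072),("tab face low",284,340,.038),("h4",351,348,.042),("h3",433,344,.042),("h2",509,339,.042),("h1",574,334,.042)]:
    q=fray(c,((x+.5)/2.5-.5+230,(y+.5)/2.5-.5+110),z);print(k,q.round(4),jig(q))
E
```

```text
tab face top [0.555  0.2298 0.072 ] [-0.0049 -0.0454]
tab face low [0.5559 0.2332 0.038 ] [-0.0039 -0.042 ]
h4 [0.5575 0.2621 0.042 ] [-0.0007 -0.0133]
h3 [0.5559 0.3013 0.042 ] [-0.      0.0259]
h2 [0.5543 0.3419 0.042 ] [0.0006 0.0666]
h1 [0.5528 0.3813 0.042 ] [0.0013 0.106 ]
```

```bash
python3 -c "
from station import sign_off
print(sign_off())"
```

```text
the job is handed in; nothing more can be done
None
```

I pushed the four-prop row home against the stop, then pushed the keeper across until it met its own end stop. I handed the job in at about 12 s of the 38 s allowed; no verdict is reported.

- **Row:** I pushed on prop 4 with the fingers closed, at about 3 N. The row stalled at the stop at about 10 N. In the last picture the bores were 39–41 mm apart, at jig y ≈ −13, 26, 67 and 106 mm. Home is −15, 25, 65 and 105 mm, so they read 1–2 mm long, within my error in placing the jig.
- **Keeper:** the tab stalled hard at 14 N after about 45.5 mm of measured travel. It had started roughly 4 mm across, judged from its gap to the guide block, so it should be at about 50 mm. The 45.5 mm alone would be just under the 46 mm needed, so this rests on that estimate and the hard stall.
- **Other things:** nothing was lifted. The spare prop and the chip looked undisturbed in the last picture. I did not measure the other bystanders again, but the arm did not go down near them. The arm was clear of everything at the end.
- **One check that disagreed:** an early reading of the stop from the wrist camera was 8–12 mm short of the top-view value, probably because I picked the wrong edge. The stall point and the final bore positions agreed with the top view.

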